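Set the suction gate to its third click and start the extractor

TASK

On the workshop bench, push the upright plate of the dust-suction gate from its closed end over the ridges, counting the clicks, and leave it seated in the third click (the third hollow between ridges) without ever running on over the next ridge. Then, and only then, press the round start button on the small grey station fully down and let it come up again. Push with the fingers only: do not pinch the plate, and leave everything else on the bench where it stands.

Things in the scene. Friction and masses are not known exactly. Their poses are not given: they have to be found in the camera images.
- gate: suction gate, a low grey box fixed to the bench, 140 (x) x 230 (y) x 50 mm high; origin at the centre of its underside, z up. On top: a 12 mm guide rail along each long side and six round steel ridges across the middle, parallel to x, 18 mm apart in y, 6 mm high. The carriage with the push plate rides over them towards +y. The plain end (-y) is the closed end; a 42 mm hose spigot juts 32 mm from the +y end
- slide (a joint): carriage travel along the gate's +y, m, 0 (closed) to 0.128; starts at 0 to 0.012. A sprung roller under it tops ridges at 0.026, 0.044, 0.062, 0.080, 0.098, 0.116; clicks at 0.035, 0.053, 0.071 (third), 0.089, 0.107. Sliding takes 1 to 2 N, climbing a ridge up to about 10 N; past the crest it jumps by itself to the middle of the next hollow and stays
- plate (a point): centre of the upright aluminium push plate on the carriage: 100 mm wide (gate's x), 12 mm thick (gate's y), from 76 to 118 mm above the bench, this point at 97 mm; at slide = 0 it is at gate y = -64 mm. Below it the carriage bridge, 22 mm in y, top at 76 mm. Push on the middle of its -y face
- station: the start station, a grey block fixed to the bench, 85 (its x) x 100 (its y) x 55 mm high, origin at the centre of its underside; a tiny clear lamp near its +y edge and one round black button on top
- start_top (a point): centre of the top of the round black button (38 mm diameter), 77 mm above the bench when out; pressed straight down
- start (a joint): how far the button is down, in m: 0 out, 0.006 fully down (about 5 N); springs back by itself
- glue: white plastic glue bottle, 48 mm diameter, 110 mm tall, standing; a bystander, to be left alone. Origin at the centre of its underside
- sanding_block: cork sanding block 60 x 40 x 30 mm; a bystander, to be left alone. Origin at the centre of its underside
- tuning_peg: turned dark wooden peg, 28 mm diameter, 64 mm tall, standing; a bystander, to be left alone. Origin at the centre of its underside
- bowl: open wooden bowl, 120 mm across, 50 mm high; a bystander, to be left alone. Origin at the centre of its underside
- wax: amber wax jar, 64 mm diameter, 50 mm tall; a bystander, to be left alone. Origin at the centre of its underside
- chisel: wooden-handled tool lying down, 220 mm long, 26 mm thick; a bystander, to be left alone. Origin at the centre of its underside
- mallet: wooden mallet lying down, 260 mm long, 26 mm thick; a bystander, to be left alone. Origin at the centre of its underside
Mind the look-alikes: they are no part of the job. Several things have the shape of the station; the one meant has the colours described above.

How it is judged:
On the way, in this order (a step that is already met when the one before it is completed fails the run):
1. the plate passes the first ridge and reaches the first click (value of joint slide above 0.03 m), for 0.02 s.
2. the plate reaches the second click (value of joint slide above 0.048 m), for 0.02 s.
3. the plate rests in the third click (value of joint slide between 0.0675 and 0.0745 m and velocity of joint slide between -0.01 and 0.01 m/s), for 0.3 s.
4. the start button is pressed fully down (value of joint start above 0.005 m), for 0.05 s.
At the end, for the whole second after the job is handed in: the plate is seated in the third click (joint slide 0.071 m, within 3.5 mm), the start button has been pressed and is up again (less than 2 mm down), and everything else is at rest (value of joint slide between 0.0675 and 0.0745 m and value of joint start below 0.002 m and linear speed of each of glue, sanding_block, tuning_peg, bowl, wax, chisel, mallet below 0.02 m/s); the robot touches nothing.
It fails at once if the plate is run on over the ridge after the third click (value of joint slide above 0.08 m).
It fails at once if the button is pressed while the plate is not in the third click (value of joint start above 0.003 m and not (value of joint slide between 0.0675 and 0.0745 m)).
It fails at once if the plate is pinched between the fingers (contact force between the fingers and slide_c1 above 1 N and contact force between the fingers and slide_c2 above 1 N).
It fails at once if a bystander is lifted, carried or shoved more than 25 mm (distance of any of glue, sanding_block, tuning_peg, bowl, wax, chisel, mallet from where it was at the start of the episode above 0.025 m).
It also fails if it takes over 56 s, if anything falls off the work surface, if the arm or the gripper's body presses on something with over 40 N, if the wrist force passes 120 N, or if a joint passes its speed limit or range.

ROBOT

A 6-joint arm with a two-finger parallel gripper is mounted at the origin on the work surface. World frame = base frame: x ahead of the robot, y to its left, z up, the work surface at z = 0. Lengths are in m, angles in rad, forces in N, time in s.
With the tool pointing down it reaches from about 0.3 to 0.875 m from the base axis. Payload 6.4 kg.
Tool frame: the origin (TCP) lies midway between the tips of the shut fingers; the grasp point (between the pads) lies 19 mm behind it; z points along the fingers, x is the direction in which the jaws open and shut, and the axes are right-handed (so a half turn about z gives the same grasp; the last joint's range is limited). The gripper opens to 85 mm and grips with 20 to 120 N. Pads are 22 mm wide; open, the fingers measure 114 mm over their backs; the gripper's body (76 mm by 85 mm) begins 54 mm behind the grasp point. The pads swing forward as they close: fully open they stand 13 mm farther back than shut.
Start: joints at [-1.513, 0.181, 1.607, -0, 1.354, -0.206], TCP at [0.15, -0.555, 0.231] pointing down, gripper open.
Joint ranges: [-2.99, 2.99], [-0.89, 2.07], [0.3, 2.58], [-1.14, 4.28], [0, 2.63], [-3.12, 3.12]. Speed limits (rad/s): [2.57, 2.57, 3.01, 3.14, 3.14, 3.14].

INTERFACE

Orientations are given as a 3x3 rotation matrix whose columns are the frame's x, y, z axes.
In Python, from rig import robot gives the robot as it stands.
- The arm moves only by the shell command python3 -m pendant 'ROWS' [FORCE]. ROWS is a JSON object of lists of equal length, an entry for each row: "offset": the shift along the tool's x, y, z in mm, a list of three; "twist": the turn about the tool's z in rad; "grip": the opening, from 0 (shut) to 1 (fully open). A call has 1 to 5 rows; each row is the pose to reach, as a shift and turn from the pose measured when the call began, along the tool's axes at that moment; what a row does not reach only later rows make up. A row lasts 1/12 s, in which the tool goes at most 41.7 mm and 7.16 degrees, less where a joint would pass 70% of its speed; a pose out of reach is approached as far as the arm can. A call with a gripper value outside its range is refused whole. The fingers move at their own pace and stop on an object; FORCE is the grip in N (left out, the last holds). Time passes only in rows, so rows that repeat a pose let the fingers close. It gives the time, the measured TCP pose, the force and the opening at its end, in the units of the state.
- robot.get_state(): the state, without advancing time (a new reading comes with each control period).
- robot.get_image(name): name is "side" or "top"; returns the picture (384x512x3 uint8, red, green, blue); there is no depth.
- robot.camera_params(name): a dict with "K" (3x3 intrinsics, pixels), "k1" (the pictures are not rectified: a ray, as slopes to the right and down, at radius r is drawn at 1 + k1 r^2 times it, then the intrinsics apply), "origin" and "orientation" of the camera in the world. Camera axes: x right, y down, z forward; pixel columns grow to the right and rows downward; lengths in m; the calibration is good to about 2 mm. A picture is of the moment at which its call begins. camera_params takes no time and is no camera call.
- robot.finish_job(): hands the job in, once; it reports no verdict.
The state is a dict: "time": time; "joints": joint angles; "dq": joint speeds; "tau": joint torques, N m; "ee_pos": TCP position; "eef_rot": TCP orientation; "force": force on the tool from outside, world axes, zero at the start; "moment": the same for the moment, N m; "gripper_width": finger opening in m.
Only numpy, scipy, OpenCV 4.12 (cv2) and the standard library are available. Lean on these libraries where they do the work, as an engineer would, in place of code of your own. Each camera call takes 0.05 s, during which the arm holds its last target.

## Working session

There is one attempt and no reset: what is moved stays moved. The work goes in short steps, Python scripts to look and compute and a shell command to move; the robot and the scene stay as the last step left them, time stands still between calls to the robot, and variables do not carry over. Pictures are saved under pics/ and viewed, and the job is handed in when it is done.

```bash
ls; mkdir -p pics; python3 - <<'E'
from rig import robot
import cv2
for n in("top","side"):
    im=robot.get_image(n); cv2.imwrite(f"pics/{n}0.png",im[:,:,::-1]); print(n,robot.camera_params(n))
print(robot.get_state())
E
```

```text
pics
top {'K': array([[491.76091975,   0.        , 272.15874799],
       [  0.        , 491.76091975, 182.80492286],
       [  0.        ,   0.        ,   1.        ]]), 'k1': 0.03081348572585495, 'origin': array([ 0.23056414, -0.00872346,  1.6760457 ]), 'orientation': array([[-0.01294952, -0.98225271,  0.18711476],
       [-0.99991197,  0.01217969, -0.00526333],
       [ 0.00289092, -0.18716644, -0.98232396]])}
side {'K': array([[419.95409274,   0.        , 259.87819008],
       [  0.        , 419.95409274, 194.60502292],
       [  0.        ,   0.        ,   1.        ]]), 'k1': -0.13313596406057276, 'origin': array([ 0.34586409, -1.04763349,  0.80721723]), 'orientation': array([[ 0.98204032, -0.11138096,  0.15228624],
       [-0.18856107, -0.55183036,  0.81235951],
       [-0.00644521, -0.82648505, -0.56292177]])}
{'time': 0.1, 'joints': array([-1.51331188e+00,  1.81489621e-01,  1.60787939e+00,  3.30326532e-05,
        1.35381586e+00, -2.06294621e-01]), 'dq': array([ 0.00108571, -0.00170018, -0.00445776,  0.00013329, -0.00109103,
        0.00040023]), 'tau': array([ 8.81136111e-05, -4.45876765e+01, -3.52241385e+01, -3.76939834e-04,
        4.09551663e-03, -6.16349084e-06]), 'ee_pos': array([ 0.14992166, -0.55460725,  0.23047522]), 'eef_rot': array([[ 2.60723828e-01, -9.65413426e-01, -5.92725537e-05],
       [-9.65412180e-01, -2.60723589e-01,  1.59144127e-03],
       [-1.55185252e-03, -3.57704214e-04, -9.99998732e-01]]), 'force': array([-0.57960564, -0.36088487, -0.35397245]), 'moment': array([-0.00777038, -0.02036567,  0.04468679]), 'gripper_width': 0.08485120505995847}
```

View pics/top0.png

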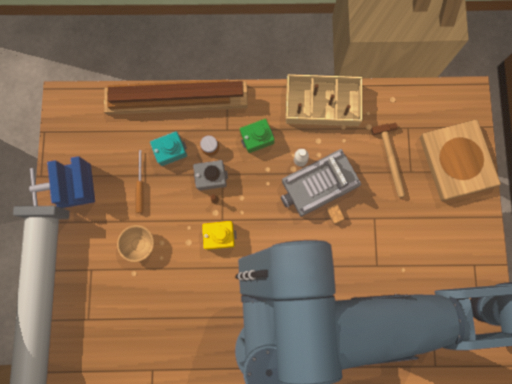

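View pics/side0.png

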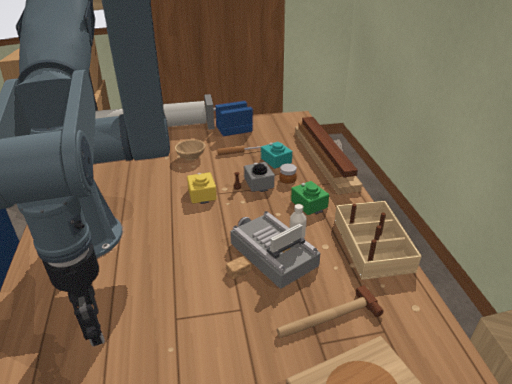

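The top view shows the gate at about (320,183), its spigot at about (286,199), and the grey station with the black button at about (210,174). Next I'll zoom in.

```bash
python3 - <<'E'
import cv2,numpy as np
a=cv2.imread("pics/top0.png")[140:225,180:370]; b=cv2.imread("pics/side0.png")[150:290,215:325]
cv2.imwrite("pics/top0z.png",cv2.resize(a,None,fx=4.2,fy=4.2,interpolation=cv2.INTER_CUBIC))
cv2.imwrite("pics/side0z.png",cv2.resize(b,None,fx=4.2,fy=4.2,interpolation=cv2.INTER_CUBIC))
E
```

```text
(no output)
```

View pics/top0z.png

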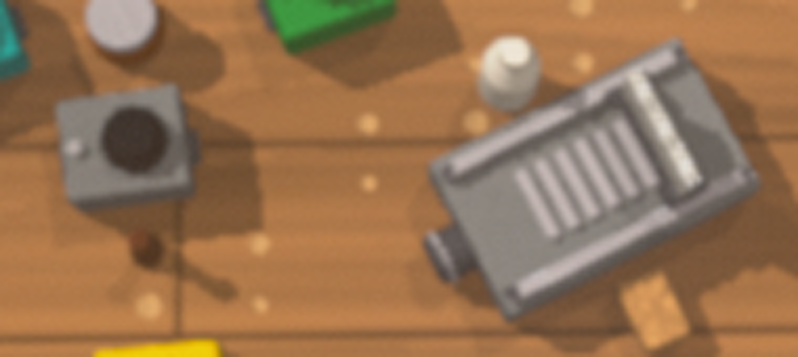

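View pics/side0z.png

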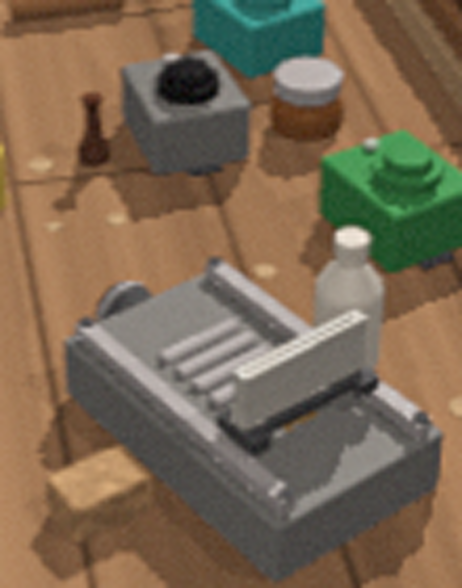

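```bash
cat > h.py <<'E'
import numpy as np,cv2
from rig import robot
def ray(n,p):
    c=robot.camera_params(n);K=c["K"];x=(p[0]-K[0,2])/K[0,0];y=(p[1]-K[1,2])/K[1,1]
    rd=np.hypot(x,y);r=rd
    for _ in range(20): r=rd/(1+c["k1"]*r*r)
    s=r/rd if rd else 1
    return c["origin"],c["orientation"]@np.array([x*s,y*s,1])
def onz(n,p,z):
    o,d=ray(n,p);return o+d*(z-o[2])/d[2]
def proj(n,P):
    c=robot.camera_params(n);q=c["orientation"].T@(np.array(P)-c["origin"]);x,y=q[:2]/q[2];f=1+c["k1"]*(x*x+y*y)
    return c["K"][:2,:2]@[x*f,y*f]+c["K"][:2,2]
def z(p,o,s=4.2): return ((p[0]+.5)/s-.5+o[0],(p[1]+.5)/s-.5+o[1])
E
python3 - <<'E'
from h import *
np.set_printoptions(precision=4,suppress=True)
T=lambda p,h:onz("top",z(p,(180,140)),h)
S=lambda p,h:onz("side",z(p,(215,150)),h)
C=[T(p,.05) for p in[(680,42),(757,182),(512,318),(432,168)]]
for i in range(4): print(C[i],np.linalg.norm(C[i]-C[i-1]))
c=sum(C)/4
y=(C[2]+C[3]-C[0]-C[1]);y/=np.linalg.norm(y);x=np.array([y[1],-y[0],0]);print("center",c,"y",y,np.degrees(np.arctan2(y[1],y[0])))
CS=[S(p,.05) for p in[(440,440),(278,530),(68,345),(215,262)]]
print("side corners",CS)
pe=[T((635,75),.118),T((690,190),.118)];print("plate top",pe,np.linalg.norm(pe[0]-pe[1]))
pm=(pe[0]+pe[1])/2;print("gate coords",(pm-c)@x,(pm-c)@y)
qe=[S((362,318),.118),S((239,380),.118)];qm=(qe[0]+qe[1])/2;print("side plate",qe,np.linalg.norm(qe[0]-qe[1]),(qm-c)@x,(qm-c)@y)
# masks
im=cv2.imread("pics/top0.png")
b=T((134,140),.077);print("btn top",b, "side",S((190,72),.077))
for k,p in dict(glue=(515,52)).items(): print(k,T(p,.11))
print("wax",T((122,20),.05),"peg",T((146,245),.064),"cork",T((655,312),.03))
hs=cv2.cvtColor(im,cv2.COLOR_BGR2GRAY);m=np.zeros_like(hs);m[155:190,195:232]=(hs[155:190,195:232]<75)
n,l,st,ce=cv2.connectedComponentsWithStats(m)
for s,q in zip(st[1:],ce[1:]):
    if s[4]>20: print(s,q,onz("top",q,.077))
E
```

```text
[ 0.6525 -0.2554  0.05  ] 0.22706707639972082
[ 0.5361 -0.3125  0.05  ] 0.12963182637075535
[ 0.429  -0.1136  0.05  ] 0.22585636469561063
[ 0.5508 -0.0523  0.05  ] 0.13631047611309935
center [ 0.5421 -0.1834  0.05  ] y [-0.4611  0.8873  0.    ] 117.45857424403245
side corners [array([ 0.6525, -0.2633,  0.05  ]), array([ 0.534, -0.32 ,  0.05 ]), array([ 0.4344, -0.1227,  0.05  ]), array([ 0.5507, -0.0501,  0.05  ])]
plate top [array([ 0.6089, -0.2092,  0.118 ]), array([ 0.5177, -0.2481,  0.118 ])] 0.09917577194295565
gate coords -0.0020068427893196188 -0.049896228426647475
side plate [array([ 0.6109, -0.2156,  0.118 ]), array([ 0.5227, -0.2587,  0.118 ])] 0.09817943344087696 -0.0028501945136028338 -0.05902317813170135
btn top [0.5709 0.1836 0.077 ] side [0.5753 0.1725 0.077 ]
glue [ 0.6305 -0.1171  0.11  ]
wax [0.6765 0.1975 0.05  ] peg [0.4889 0.1748 0.064 ] cork [ 0.4349 -0.2296  0.03  ]
[205 166  15  15 183] [211.8634 172.9399] [0.571  0.1824 0.077 ]
```

Gate dimensions check out within a few mm (227x133), heading is about 117.5°, and slide starts at about 5–14 mm. I'll shut the fingers and go above the closed end.

```bash
cat >> h.py <<'E'
G=np.array([.542,-.1845]);GY=np.array([-.4611,.8873]);GX=np.array([.8873,.4611])
def to(x,y,zz,head):
    s=robot.get_state();R=s["eef_rot"];d=np.array([x,y,zz])-s["ee_pos"]
    h=np.degrees(np.arctan2(R[1,0],R[0,0]));t=-np.radians((head-h+180)%360-180)
    print("t",round(s["time"],2),"pos",s["ee_pos"].round(4),"off mm",(R.T@d*1000).round(1),"twist",round(t,3),"j",s["joints"].round(2),"F",s["force"].round(1),"w",round(s["gripper_width"],4))
    p=s["ee_pos"][:2]-G;print("gate xy",(p@GX).round(4),(p@GY).round(4))
E
python3 -m pendant '{"offset":[[-12,-36,0],[-24,-72,0],[-36,-108,0],[-48,-144,0],[-60,-180,0]],"twist":[-0.12,-0.24,-0.36,-0.48,-0.6],"grip":[0,0,0,0,0]}'
python3 -c "
from h import *
to(.586,-.268,.2,27.5)"
```

```text
time: 0.52
ee_pos: [0.3091, -0.4483, 0.2302]
eef_rot: [[0.764, -0.645, -0.0], [-0.645, -0.764, 0.002], [-0.002, -0.002, -1.0]]
force: [-0.2, -0.9, 0.3]
gripper_width: 0.0257
t 0.52 pos [ 0.3091 -0.4483  0.2302] off mm [  95.1 -316.4   30.5] twist -1.182 j [-1.19  0.12  1.68  0.    1.35 -0.48] F [-0.2 -0.9  0.3] w 0.0257
gate xy -0.3283 -0.1267
```

```bash
python3 -m pendant '{"offset":[[11,-36,0],[22,-72,0],[33,-108,0],[44,-144,0],[55,-180,0]],"twist":[-0.12,-0.24,-0.36,-0.48,-0.6],"grip":[0,0,0,0,0]}'
python3 -c "
from h import *
to(.586,-.268,.2,27.5)"
```

```text
time: 0.93
ee_pos: [0.4685, -0.3448, 0.23]
eef_rot: [[0.995, -0.096, -0.001], [-0.096, -0.995, 0.003], [-0.001, -0.003, -1.0]]
force: [0.1, -0.8, 0.1]
gripper_width: 0.0001
t 0.93 pos [ 0.4685 -0.3448  0.23  ] off mm [109.7 -87.6  30.2] twist -0.576 j [-0.84  0.2   1.59  0.    1.36 -0.74] F [ 0.1 -0.8  0.1] w 0.0001
gate xy -0.1392 -0.1084
```

```bash
python3 -m pendant '{"offset":[[28,-22,6],[55,-44,12],[82,-66,18],[110,-88,25],[110,-88,30]],"twist":[-0.12,-0.24,-0.36,-0.48,-0.576],"grip":[0,0,0,0,0]}'
python3 - <<'E'
from h import *
to(.586,-.268,.1,27.5)
for n in("top","side"):
    im=robot.get_image(n)[:,:,::-1]; cv2.imwrite(f"pics/{n}1.png",im)
    c=im[130:240,230:400] if n=="top" else im[150:300,200:350]
    cv2.imwrite(f"pics/{n}1z.png",cv2.resize(c,None,fx=4,fy=4,interpolation=cv2.INTER_CUBIC))
E
```

```text
time: 1.35
ee_pos: [0.5902, -0.2631, 0.1989]
eef_rot: [[0.882, 0.472, 0.0], [0.472, -0.882, 0.005], [0.003, -0.004, -1.0]]
force: [-1.3, -0.7, -0.8]
gripper_width: 0.0
t 1.35 pos [ 0.5902 -0.2631  0.1989] off mm [-6.3  2.7 98.9] twist 0.011 j [-0.6   0.36  1.45  0.    1.33 -1.1 ] F [-1.3 -0.7 -0.8] w 0.0
gate xy 0.0066 -0.092
```

View pics/top1z.png

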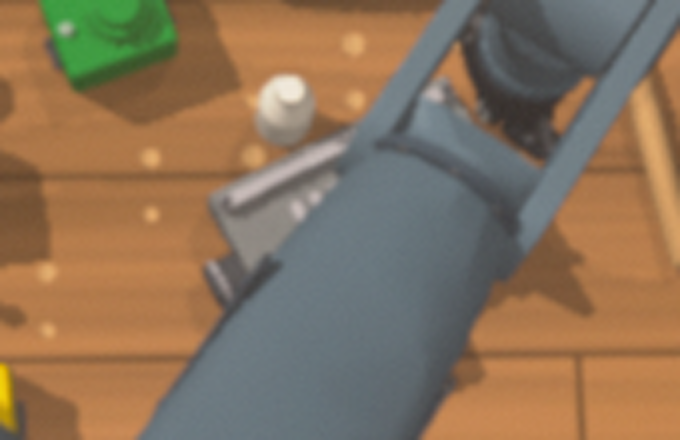

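View pics/side1z.png

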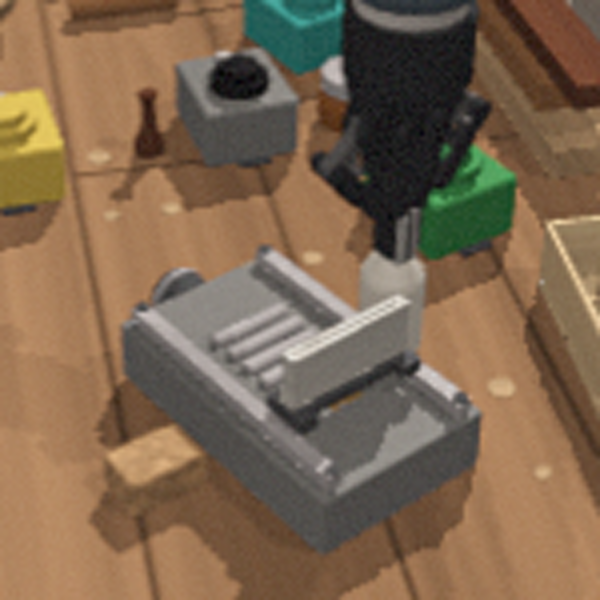

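The side view still shows the plate, with ends about (403,300) and (287,357) in the zoom, and the fingertips about (393,255). The arm hides the plate from the top. I'll descend and check the projected tip against the picture.

```bash
python3 -m pendant '{"offset":[[-6,10,20],[-6,15,45],[-6,15,70],[-6,15,90],[-6,15,100]],"twist":[0.01,0.01,0.01,0.01,0.01],"grip":[0,0,0,0,0]}'
python3 - <<'E'
from h import *
to(.586,-.268,.1,27.5)
print("tip proj",(proj("side",robot.get_state()["ee_pos"])-[230,170])*6)
im=robot.get_image("side")[:,:,::-1]; cv2.imwrite(f"pics/s2.png",im)
cv2.imwrite(f"pics/s2z.png",cv2.resize(im[170:270,230:350],None,fx=6,fy=6,interpolation=cv2.INTER_CUBIC))
E
```

```text
time: 1.87
ee_pos: [0.5853, -0.2813, 0.0949]
eef_rot: [[0.892, 0.452, -0.008], [0.452, -0.892, 0.007], [-0.004, -0.01, -1.0]]
force: [-0.7, 0.8, -0.1]
gripper_width: 0.0
t 1.87 pos [ 0.5853 -0.2813  0.0949] off mm [  6.7 -11.6  -5. ] twist -0.011 j [-0.63  0.49  1.5   0.    1.16 -1.1 ] F [-0.7  0.8 -0.1] w 0.0
gate xy -0.0063 -0.1059
tip proj [404.77556102 477.44327963]
```

View pics/s2z.png

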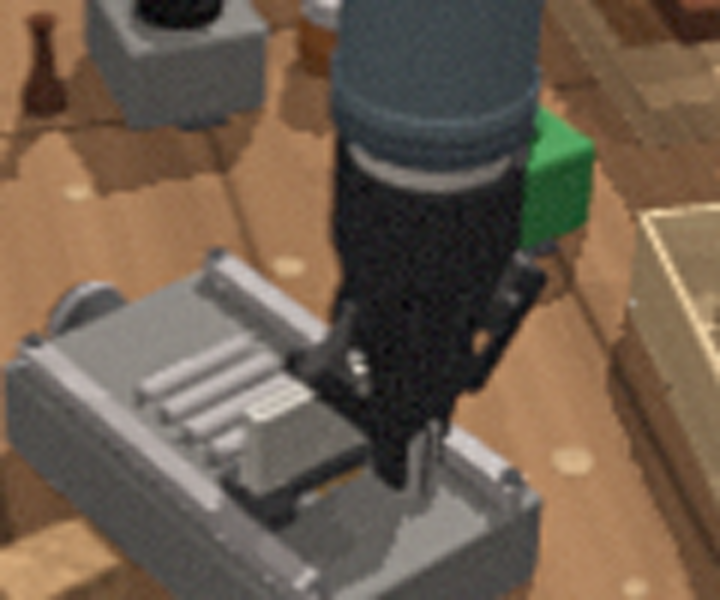

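The tip matches its projection within about 2 px. Next I'll advance toward the plate along −tool y and watch the force.

```bash
python3 -m pendant '{"offset":[[3,-6,2],[6,-12,4],[7,-18,4],[7,-24,4],[7,-24,4]],"twist":[-0.01,-0.01,-0.01,-0.01,-0.01],"grip":[0,0,0,0,0]}'
python3 -c "
from h import *
to(.586,-.268,.1,27.5)"
python3 -m pendant '{"offset":[[0,-2,0],[0,-4,0],[0,-6,0],[0,-6,0]],"twist":[0,0,0,0],"grip":[0,0,0,0]}'
python3 -c "
from h import *
to(.586,-.268,.1,27.5)"
```

```text
time: 2.33
ee_pos: [0.5804, -0.255, 0.0912]
eef_rot: [[0.887, 0.463, -0.008], [0.463, -0.886, 0.008], [-0.004, -0.011, -1.0]]
force: [-0.8, 0.1, -0.4]
gripper_width: 0.0002
t 2.33 pos [ 0.5804 -0.255   0.0912] off mm [-1.1 14.1 -8.9] twist 0.001 j [-0.6   0.46  1.54  0.    1.15 -1.08] F [-0.8  0.1 -0.4] w 0.0002
gate xy 0.0015 -0.0802
time: 2.67
ee_pos: [0.5775, -0.2494, 0.0915]
eef_rot: [[0.886, 0.463, -0.008], [0.463, -0.886, 0.008], [-0.004, -0.011, -1.0]]
force: [0.3, -0.1, 0.1]
gripper_width: 0.0003
t 2.67 pos [ 0.5775 -0.2494  0.0915] off mm [-1.1 20.3 -8.7] twist 0.001 j [-0.6   0.45  1.56  0.    1.14 -1.08] F [ 0.3 -0.1  0.1] w 0.0003
gate xy 0.0016 -0.074
```

```bash
cat > st.py <<'E'
from h import *
s=robot.get_state();p=s["ee_pos"][:2]-G
print("t",round(s["time"],2),"gate x,y mm",(p@GX*1e3).round(1),(p@GY*1e3).round(1),"z",s["ee_pos"][2].round(4),"F along +y",(s["force"][:2]@GY).round(1),"Fx",(s["force"][:2]@GX).round(1),"Fz",s["force"][2].round(1))
E
for i in 1; do
python3 -m pendant '{"offset":[[0,-2,0],[0,-4,0],[0,-4,0]],"twist":[0,0,0],"grip":[0,0,0]}' >/dev/null; python3 st.py
python3 -m pendant '{"offset":[[0,-2,0],[0,-4,0],[0,-4,0]],"twist":[0,0,0],"grip":[0,0,0]}' >/dev/null; python3 st.py
python3 -m pendant '{"offset":[[0,-2,0],[0,-4,0],[0,-4,0]],"twist":[0,0,0],"grip":[0,0,0]}' >/dev/null; python3 st.py
done
```

```text
t 2.92 gate x,y mm 1.5 -69.6 z 0.0914 F along +y 0.2 Fx 0.9 Fz 0.3
t 3.17 gate x,y mm 1.6 -65.4 z 0.0915 F along +y -0.2 Fx -0.4 Fz -0.0
t 3.42 gate x,y mm 1.5 -62.7 z 0.0917 F along +y -6.5 Fx 0.0 Fz -3.4
```

```bash

python3 -m pendant '{"offset":[[0,-2,0],[0,-2,0]],"twist":[0,0],"grip":[0,0]}' >/dev/null; python3 st.py
python3 -m pendant '{"offset":[[0,-2,0],[0,-2,0]],"twist":[0,0],"grip":[0,0]}' >/dev/null; python3 st.py
python3 - <<'E'
from h import *
im=robot.get_image("side")[:,:,::-1]; cv2.imwrite(f"pics/s3.png",im)
cv2.imwrite(f"pics/s3z.png",cv2.resize(im[170:270,230:350],None,fx=6,fy=6,interpolation=cv2.INTER_CUBIC))
E
```

```text
t 3.58 gate x,y mm 1.5 -62.4 z 0.0918 F along +y -7.3 Fx 0.6 Fz -4.3
t 3.75 gate x,y mm 1.4 -62.1 z 0.0919 F along +y -7.1 Fx 0.8 Fz -5.2
```

View pics/s3z.png

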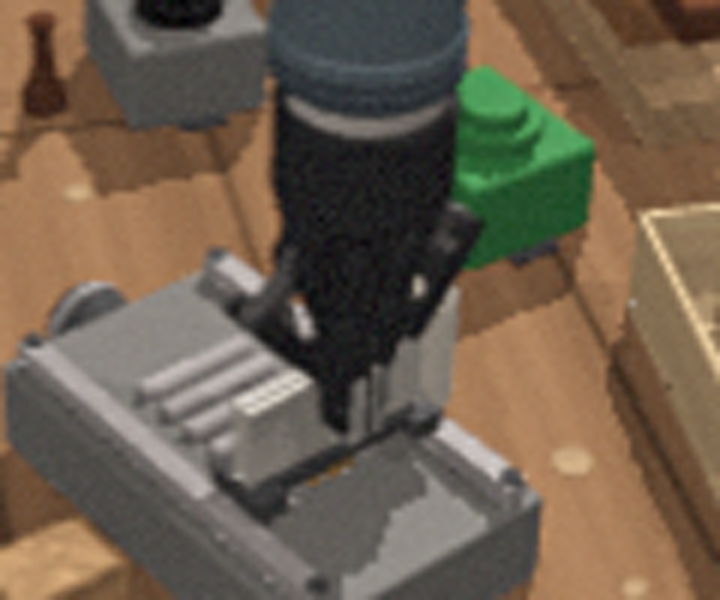

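Contact is made: the fingers are on the plate's −y face with about 7 N, climbing ridge 1, and the arm yields about 2 mm. I'll push slightly further.

```bash

python3 -m pendant '{"offset":[[0,-3,0],[0,-4,0]],"twist":[0,0],"grip":[0,0]}' >/dev/null; python3 st.py
python3 -m pendant '{"offset":[[0,-3,0],[0,-4,0]],"twist":[0,0],"grip":[0,0]}' >/dev/null; python3 st.py
python3 -m pendant '{"offset":[[0,-3,0],[0,-4,0]],"twist":[0,0],"grip":[0,0]}' >/dev/null; python3 st.py
```

```text
t 3.97 gate x,y mm 1.5 -59.4 z 0.092 F along +y -5.4 Fx 0.9 Fz -3.6
t 4.13 gate x,y mm 1.5 -55.7 z 0.092 F along +y -2.9 Fx 0.2 Fz -1.4
t 4.3 gate x,y mm 1.4 -50.8 z 0.0919 F along +y -0.1 Fx 0.5 Fz 0.3
```

The first ridge crested where predicted (TCP y about −55), and the force dropped to 0. Now the second.

```bash

python3 -m pendant '{"offset":[[0,-2,0],[0,-4,0]],"twist":[0,0],"grip":[0,0]}' >/dev/null; python3 st.py
python3 -m pendant '{"offset":[[0,-3,0],[0,-4,0]],"twist":[0,0],"grip":[0,0]}' >/dev/null; python3 st.py
python3 -m pendant '{"offset":[[0,-3,0],[0,-4,0]],"twist":[0,0],"grip":[0,0]}' >/dev/null; python3 st.py
```

```text
t 4.47 gate x,y mm 1.4 -45.9 z 0.0917 F along +y 0.5 Fx -0.3 Fz 0.1
t 4.63 gate x,y mm 1.4 -42.7 z 0.0918 F along +y -6.3 Fx 0.4 Fz -4.2
t 4.8 gate x,y mm 1.4 -39.2 z 0.0919 F along +y -3.9 Fx 0.4 Fz -1.9
```

```bash

python3 -m pendant '{"offset":[[0,-2,0],[0,-3,0]],"twist":[0,0],"grip":[0,0]}' >/dev/null; python3 st.py
python3 -m pendant '{"offset":[[0,-2,0],[0,-3,0]],"twist":[0,0],"grip":[0,0]}' >/dev/null; python3 st.py
python3 - <<'E'
from h import *
im=robot.get_image("side")[:,:,::-1]; cv2.imwrite(f"pics/s4.png",im)
cv2.imwrite(f"pics/s4z.png",cv2.resize(im[170:270,230:350],None,fx=6,fy=6,interpolation=cv2.INTER_CUBIC))
E
```

```text
t 4.97 gate x,y mm 1.4 -35.8 z 0.0919 F along +y -1.6 Fx 0.4 Fz -0.7
t 5.13 gate x,y mm 1.4 -31.9 z 0.0918 F along +y -0.5 Fx 0.4 Fz 0.1
```

View pics/s4z.png

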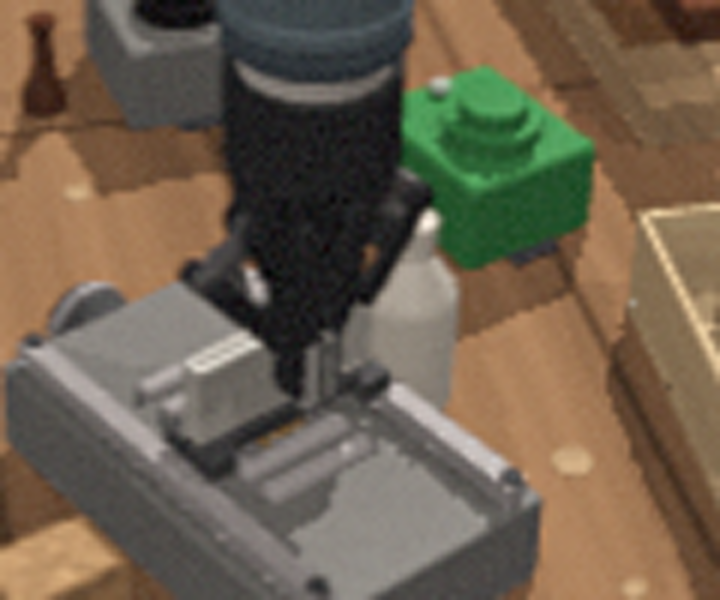

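Two ridges now show behind the carriage, so it is in the second click. I'll push over the third ridge in finer steps.

```bash

python3 -m pendant '{"offset":[[0,-2,0],[0,-4,0]],"twist":[0,0],"grip":[0,0]}' >/dev/null; python3 st.py
python3 -m pendant '{"offset":[[0,-2,0],[0,-4,0]],"twist":[0,0],"grip":[0,0]}' >/dev/null; python3 st.py
python3 -m pendant '{"offset":[[0,-2,0],[0,-3,0]],"twist":[0,0],"grip":[0,0]}' >/dev/null; python3 st.py
```

```text
t 5.35 gate x,y mm 1.4 -27.4 z 0.0917 F along +y -5.4 Fx -0.1 Fz -0.6
t 5.52 gate x,y mm 1.4 -24.8 z 0.0918 F along +y -6.9 Fx 0.4 Fz -4.0
t 5.68 gate x,y mm 1.4 -22.9 z 0.0919 F along +y -4.0 Fx 0.0 Fz -3.1
```

```bash

python3 -m pendant '{"offset":[[0,-2,0],[0,-3,0]],"twist":[0,0],"grip":[0,0]}' >/dev/null; python3 st.py
python3 -m pendant '{"offset":[[0,-2,0],[0,-2,0]],"twist":[0,0],"grip":[0,0]}' >/dev/null; python3 st.py
```

```text
t 5.85 gate x,y mm 1.5 -20.1 z 0.0919 F along +y -3.2 Fx 1.0 Fz -2.5
t 6.02 gate x,y mm 1.5 -17.3 z 0.0919 F along +y -0.6 Fx 0.5 Fz 0.2
```

The force has dropped to zero at TCP y −17.3, where the crest was expected (−19). I'll back off and check.

```bash

python3 -m pendant '{"offset":[[0,8,0],[0,18,0],[0,25,-10],[0,25,-40],[0,25,-75]],"twist":[0,0,0,0,0],"grip":[0,0,0,0,0]}' >/dev/null; python3 st.py
python3 - <<'E'
from h import *
im=robot.get_image("side")[:,:,::-1]; cv2.imwrite(f"pics/s5.png",im)
cv2.imwrite(f"pics/s5z.png",cv2.resize(im[170:270,230:350],None,fx=6,fy=6,interpolation=cv2.INTER_CUBIC))
to(.571,.1805,.2,27.5)
E
```

```text
t 6.43 gate x,y mm 0.3 -41.2 z 0.166 F along +y -0.6 Fx 0.2 Fz -0.6
t 6.48 pos [ 0.5658 -0.2234  0.176 ] off mm [ 191.1 -355.5  -29.1] twist -0.0 j [-0.57  0.3   1.58 -0.    1.25 -1.05] F [ 2.6 -1.8  5.2] w 0.0002
gate xy 0.0032 -0.0455
```

View pics/s5z.png

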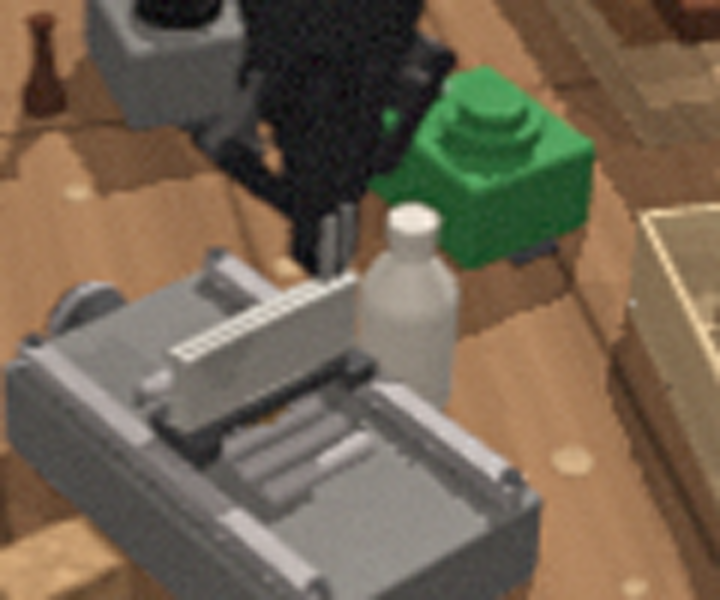

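```bash
python3 - <<'E'
from h import *
def y(a,b,o,s):
    m=(onz("side",z(a,o,s),.118)+onz("side",z(b,o,s),.118))/2
    return (m[:2]-G)@GY
# initial (s2 scale 4 crop 200,150) vs now
print("d slide s1->now", y((176,355),(355,279),(230,170),6)-y((287,357),(404,300),(200,150),4))
E
python3 -m pendant '{"offset":[[0,0,-20],[0,0,-40]],"twist":[0,0],"grip":[0,0]}'>/dev/null
python3 -c "
from h import *
to(.572,.1805,.2,27.5)"
```

```text
d slide s1->now 0.04968006903619079
t 6.65 pos [ 0.5662 -0.2241  0.2189] off mm [ 191.5 -356.7   13.2] twist -0.001 j [-0.57  0.25  1.55 -0.    1.32 -1.05] F [0.8 0.2 1. ] w -0.0002
gate xy 0.0032 -0.0463
```

The carriage should be in the third click: three ridges are behind it. But the rough displacement reads 50 mm where about 60 was expected, so I'll measure the plate edge more carefully.

```bash
python3 - <<'E'
from h import *
im=robot.get_image("side")[:,:,::-1]; cv2.imwrite(f"pics/s6.png",im)
cv2.imwrite(f"pics/s6z.png",cv2.resize(im[200:280,230:325],None,fx=8,fy=7.2,interpolation=cv2.INTER_CUBIC))
for nm,yy in (("2nd",-.011),("3rd",.007),("4th",.025)):
    q=[(proj("side",[*(G+GX*sx*.05+GY*yy),.118])-[230,200]+.5)*[8,7.2] for sx in(-1,1)]
    print(nm,np.round(q))
for sy in(-.115,.115): print("corner",[np.round((proj("side",[*(G+GX*sx*.07+GY*sy),.05])-[230,200]+.5)*[8,7.2]) for sx in(-1,1)])
for i in range(6): print("ridge",i+1,[np.round((proj("side",[*(G+GX*sx*.035+GY*(-.045+.018*i)),.056])-[230,200]+.5)*[8,7.2]) for sx in(-1,1)])
E
```

```text
2nd [[249. 226.]
 [480. 120.]]
3rd [[215. 202.]
 [445.  98.]]
4th [[181. 178.]
 [411.  76.]]
corner [array([406., 547.]), array([724., 377.])]
corner [array([-13., 222.]), array([292.,  90.])]
ridge 1 [array([349., 387.]), array([507., 308.])]
ridge 2 [array([315., 361.]), array([472., 284.])]
ridge 3 [array([281., 336.]), array([438., 261.])]
ridge 4 [array([248., 311.]), array([404., 238.])]
ridge 5 [array([215., 287.]), array([371., 215.])]
ridge 6 [array([184., 264.]), array([339., 193.])]
```

View pics/s6z.png

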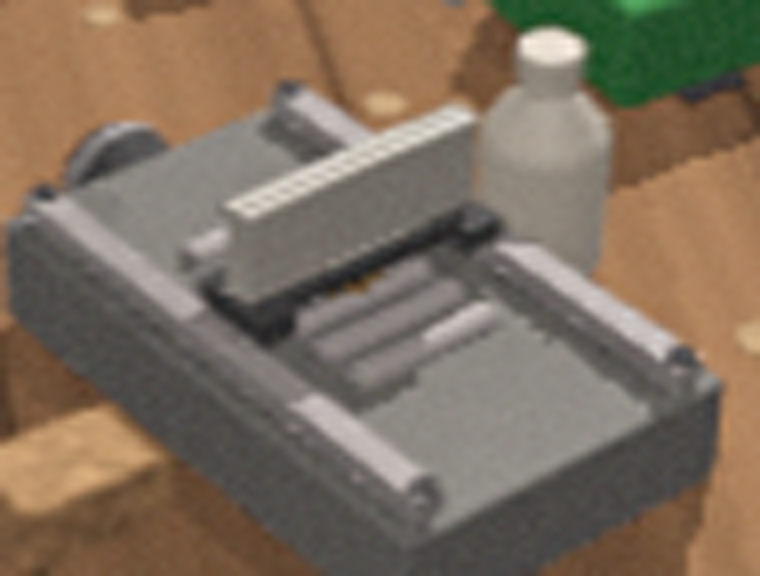

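The side view clearly shows three ridges behind the carriage, on the predicted pixels of ridges 1–3. The plate's top edge, though, reads about 9 mm short, and the side view gave the same offset from the top view at the start. I'll clear the arm toward the station and cross-check from the top.

```bash
python3 -m pendant '{"offset":[[18,-35,0],[36,-70,0],[54,-105,0],[72,-140,0],[90,-175,0]],"twist":[0,0,0,0,0],"grip":[0,0,0,0,0]}'>/dev/null
python3 -m pendant '{"offset":[[18,-35,0],[36,-70,0],[54,-105,0],[72,-140,0],[90,-175,0]],"twist":[0,0,0,0,0],"grip":[0,0,0,0,0]}'>/dev/null
python3 - <<'E'
from h import *
to(.572,.1805,.2,27.5)
im=robot.get_image("top")[:,:,::-1]; cv2.imwrite(f"pics/t7.png",im)
cv2.imwrite(f"pics/t7z.png",cv2.resize(im[140:225,180:370],None,fx=4.2,fy=4.2,interpolation=cv2.INTER_CUBIC))
im=robot.get_image("side")[:,:,::-1]; cv2.imwrite(f"pics/s7.png",im)
cv2.imwrite(f"pics/s7z.png",cv2.resize(im[130:230,200:330],None,fx=6,fy=6,interpolation=cv2.INTER_CUBIC))
E
```

```text
t 7.53 pos [0.5674 0.1712 0.2182] off mm [ 8.2 -6.7 18.2] twist -0.002 j [ 0.1   0.22  1.59 -0.02  1.31 -0.37] F [ 0.4 -0.3 -0.5] w -0.0002
gate xy 0.1865 0.3039
```

View pics/t7z.png

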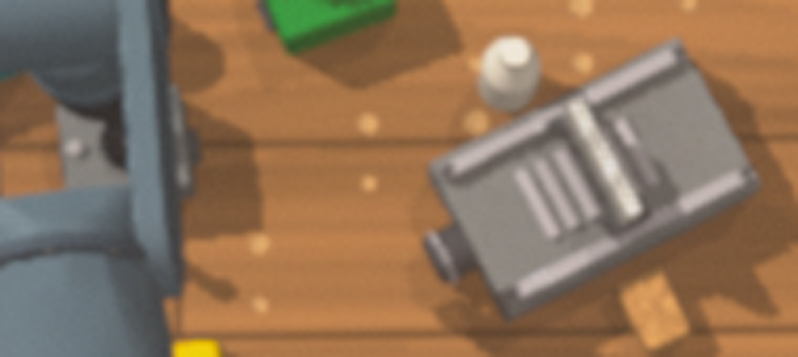

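View pics/s7z.png

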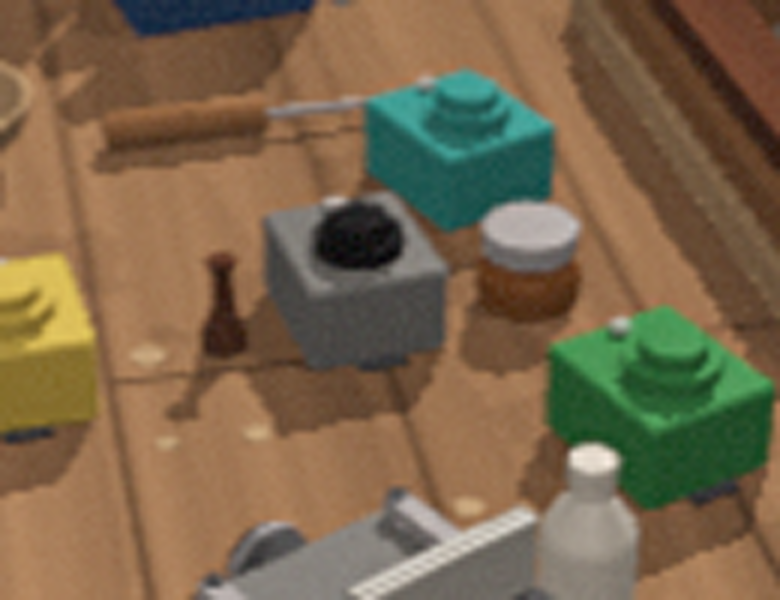

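```bash
python3 - <<'E'
from h import *
T=lambda p,h:((onz("top",z(p,(180,140)),h)[:2]-G)@GY).round(4)
print("plate now",(T((573,105),.118)+T((630,218),.118))/2,"start",(T((635,75),.118)+T((690,190),.118))/2)
print("ridge6 mid",T((537,203),.056),"r5",T((557,193),.056),"r4",T((577,183),.056))
print("tip in side px",proj("side",robot.get_state()["ee_pos"]))
S=lambda p:onz("side",((p[0]+.5)/6-.5+200,(p[1]+.5)/6-.5+130),.077)
print("btn side",S((360,232)))
# station top corners, top view, z .055
t=lambda p:onz("top",z(p,(180,140)),.055)
c=[t(p) for p in[(57,102),(178,86),(193,188),(70,205)]];print(sum(c)/4,[np.linalg.norm(c[i]-c[i-1]).round(4) for i in range(4)])
s=lambda p:onz("side",((p[0]+.5)/6-.5+200,(p[1]+.5)/6-.5+130),.055)
c=[s(p) for p in[(265,222),(398,194),(447,268),(310,298)]];print(sum(c)/4,[np.linalg.norm(c[i]-c[i-1]).round(4) for i in range(4)])
E
python3 -c "
import cv2;cv2.imwrite('pics/s7f.png',cv2.imread('pics/s7.png'))"
```

```text
plate now 0.0036 start -0.049
ridge6 mid 0.0537 r5 0.0357 r4 0.0177
tip in side px [256.86466304 129.2349422 ]
btn side [0.57247869 0.16287559 0.077     ]
[0.57162526 0.19374161 0.055     ] [np.float64(0.0851), np.float64(0.0978), np.float64(0.0847), np.float64(0.0986)]
[0.57382837 0.18604246 0.055     ] [np.float64(0.0888), np.float64(0.085), np.float64(0.0893), np.float64(0.0838)]
```

View pics/s7f.png

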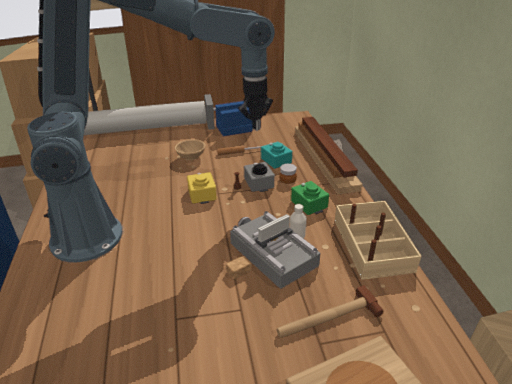

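This cross-check paid off. Both views give a plate displacement of about 51 mm, and the contact force was falling linearly, reaching zero only at TCP y of about −16.5. The carriage is probably perched on the third crest (slide about 62 mm), held there by friction, and not in the hollow. I must not press the button yet. I'll go back and nudge it over.

```bash
python3 -m pendant '{"offset":[[-18,35,0],[-36,70,0],[-54,105,0],[-72,140,0],[-90,175,0]],"twist":[0,0,0,0,0],"grip":[0,0,0,0,0]}'>/dev/null
python3 -m pendant '{"offset":[[-18,35,0],[-36,70,0],[-54,105,0],[-72,140,0],[-90,175,0]],"twist":[0,0,0,0,0],"grip":[0,0,0,0,0]}'>/dev/null
python3 -c "
from h import *
P=G+GX*.0015-GY*.045
to(*P,.092,27.5)"
```

```text
t 8.47 pos [ 0.5698 -0.225   0.2259] off mm [ -6.1  -7.2 133.7] twist 0.003 j [-0.57  0.25  1.54 -0.    1.33 -1.05] F [ 1.4 -0.   0.3] w -0.0001
gate xy 0.006 -0.0487
```

```bash
python3 -m pendant '{"offset":[[-6,-7,30],[-6,-7,65],[-6,-7,100],[-6,-7,134],[-6,-7,134]],"twist":[0,0,0,0,0],"grip":[0,0,0,0,0]}'>/dev/null; python3 st.py
python3 -m pendant '{"offset":[[0,-6,0],[0,-12,0],[0,-18,0],[0,-20,0],[0,-20,0]],"twist":[0,0,0,0,0],"grip":[0,0,0,0,0]}'>/dev/null; python3 st.py
```

```text
t 8.88 gate x,y mm -2.2 -41.9 z 0.0845 F along +y 2.1 Fx -0.7 Fz -1.8
t 9.3 gate x,y mm -1.3 -22.2 z 0.0864 F along +y 0.6 Fx -1.3 Fz -0.2
```

```bash
python3 -m pendant '{"offset":[[1,-1,-3],[2,-2,-5],[2,-2,-5]],"twist":[0,0,0],"grip":[0,0,0]}'>/dev/null; python3 st.py
python3 -m pendant '{"offset":[[0,-1,0],[0,-2,0],[0,-2,0]],"twist":[0,0,0],"grip":[0,0,0]}'>/dev/null; python3 st.py
python3 -m pendant '{"offset":[[0,-1,0],[0,-2,0],[0,-2,0]],"twist":[0,0,0],"grip":[0,0,0]}'>/dev/null; python3 st.py
```

```text
t 9.55 gate x,y mm 1.5 -20.7 z 0.0929 F along +y -0.1 Fx 0.2 Fz -0.7
t 9.8 gate x,y mm 1.5 -18.5 z 0.0929 F along +y -0.5 Fx 0.2 Fz 0.3
t 10.05 gate x,y mm 1.4 -16.4 z 0.0927 F along +y -0.5 Fx 0.3 Fz -0.4
```

```bash
python3 - <<'E'
from h import *
im=robot.get_image("side")[:,:,::-1]; cv2.imwrite(f"pics/s8.png",im)
cv2.imwrite(f"pics/s8z.png",cv2.resize(im[200:280,230:325],None,fx=8,fy=7.2,interpolation=cv2.INTER_CUBIC))
E
```

View pics/s8z.png

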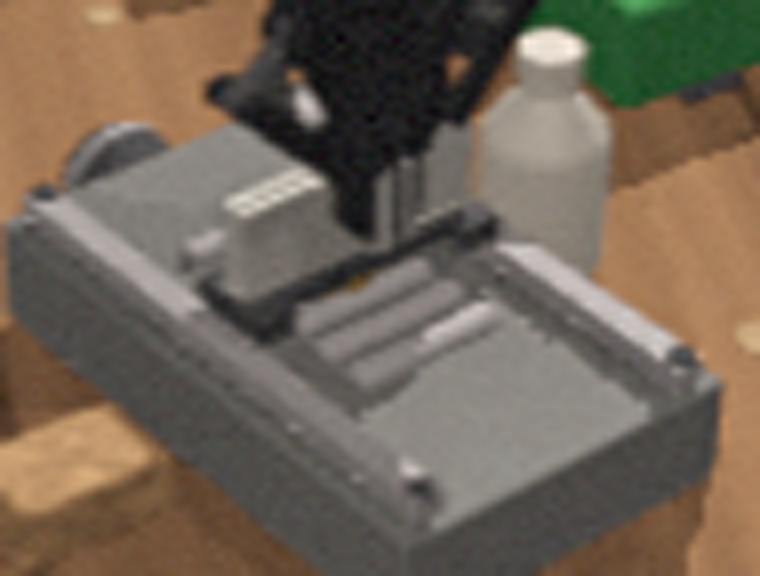

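```bash
python3 -m pendant '{"offset":[[0,-1,0],[0,-2,0],[0,-2,0]],"twist":[0,0,0],"grip":[0,0,0]}'>/dev/null; python3 st.py
python3 -m pendant '{"offset":[[0,-1,0],[0,-2,0],[0,-2,0]],"twist":[0,0,0],"grip":[0,0,0]}'>/dev/null; python3 st.py
python3 - <<'E'
from h import *
im=robot.get_image("side")[:,:,::-1]; cv2.imwrite(f"pics/s9.png",im)
a=cv2.imread("pics/s8.png")
for k in (a,im):pass
cv2.imwrite(f"pics/s9z.png",np.vstack([cv2.resize(k[205:250,230:325],None,fx=6,fy=6,interpolation=cv2.INTER_CUBIC) for k in(a,im)]))
E
```

```text
t 10.35 gate x,y mm 1.3 -14.0 z 0.0925 F along +y -0.1 Fx -0.2 Fz -1.2
t 10.6 gate x,y mm 1.3 -11.7 z 0.0924 F along +y 0.5 Fx 0.1 Fz -0.4
```

View pics/s9z.png

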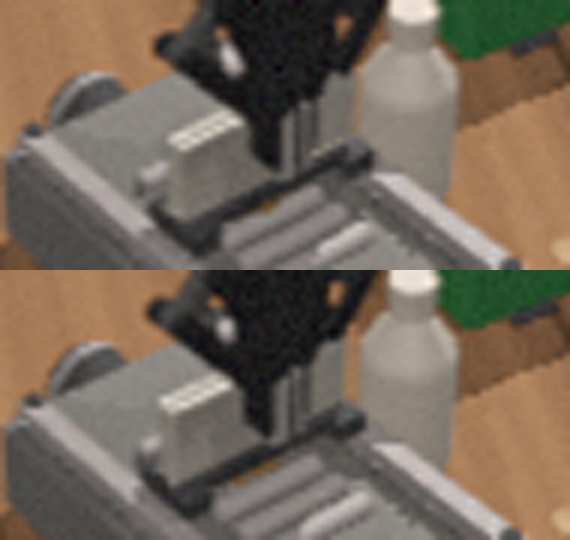

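The plate has now moved on by several mm, and the fingers feel nothing. I'll back off, clear the arm and measure from the top against the earlier view.

```bash

python3 -m pendant '{"offset":[[0,8,0],[0,18,0],[0,25,-15],[0,25,-50],[0,25,-85]],"twist":[0,0,0,0,0],"grip":[0,0,0,0,0]}' >/dev/null
python3 -m pendant '{"offset":[[0,0,-20],[0,0,-40],[18,-35,-40],[36,-70,-40],[54,-105,-40]],"twist":[0,0,0,0,0],"grip":[0,0,0,0,0]}' >/dev/null
python3 -m pendant '{"offset":[[18,-35,0],[36,-70,0],[54,-105,0],[72,-140,0],[90,-175,0]],"twist":[0,0,0,0,0],"grip":[0,0,0,0,0]}' >/dev/null
python3 - <<'E'
from h import *
to(.572,.1805,.2,27.5)
im=robot.get_image("top")[:,:,::-1]; cv2.imwrite(f"pics/t10.png",im)
A=cv2.imread("pics/t7.png");a0=cv2.imread("pics/top0.png")
cv2.imwrite("pics/t10z.png",np.vstack([cv2.resize(k[145:220,270:370],None,fx=5,fy=3.9,interpolation=cv2.INTER_CUBIC) for k in(A,im)]))
s=robot.get_image("side")[:,:,::-1]; cv2.imwrite(f"pics/s10.png",s)
cv2.imwrite(f"pics/s10z.png",cv2.resize(s[200:280,230:325],None,fx=8,fy=7.2,interpolation=cv2.INTER_CUBIC))
E
```

```text
t 11.9 pos [0.5574 0.0998 0.215 ] off mm [ 49.9 -65.2  14.2] twist -0.001 j [-0.03  0.17  1.66 -0.01  1.3  -0.5 ] F [ 0.5 -0.2 -0.6] w -0.0001
gate xy 0.1448 0.2452
```

View pics/t10z.png

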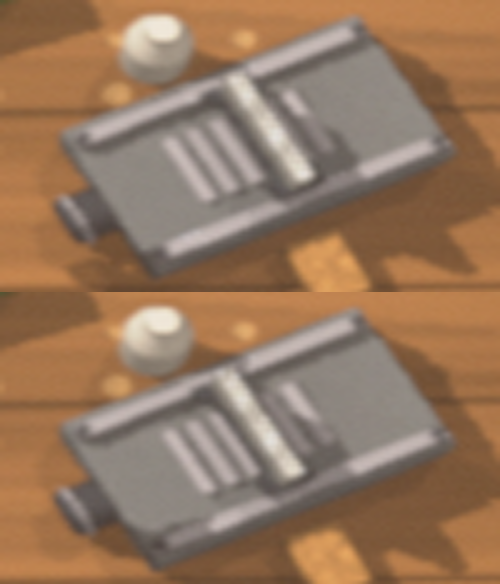

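View pics/s10z.png

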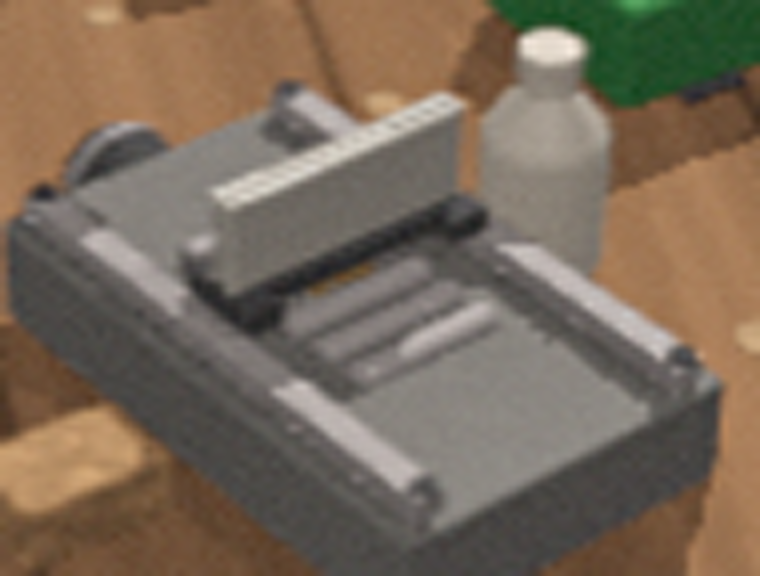

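```bash
python3 - <<'E'
from h import *
def meas(f,cam,roi,lo):
    im=cv2.imread(f).astype(int);out=[]
    x0,y0,x1,y1=roi
    b,g,r=[im[y0:y1,x0:x1,i] for i in range(3)]
    m=((r>lo)&(g>lo-8)&(b>lo-45)&(r-b>8)&(r-b<60)).astype(np.uint8)
    n,l,st,ce=cv2.connectedComponentsWithStats(m)
    for s,c in zip(st[1:],ce[1:]):
        if s[4]>15:
            P=onz(cam,c+[x0,y0],.118)[:2]-G
            print(f,s[2:],(c+[x0,y0]).round(1),"gx,gy mm",(P@GX*1e3).round(1),(P@GY*1e3).round(1))
for lo in(185,200):
    print(lo)
    for f in("top0","t7","t10"): meas(f"pics/{f}.png","top",(285,150,360,200),lo)
    for f in("side0","s6","s10"): meas(f"pics/{f}.png","side",(240,205,305,260),lo)
im=cv2.imread("pics/t10.png");print(im[168:182:2,316:332:2].tolist()[3])
E
```

```text
185
pics/top0.png [11 10 72] [299.5 153.6] gx,gy mm 107.4 30.8
pics/top0.png [17 28 94] [337.1 169.2] gx,gy mm 4.3 -51.5
pics/top0.png [ 8 13 16] [321.4 180.6] gx,gy mm -4.5 11.9
pics/t7.png [11 10 75] [299.6 153.7] gx,gy mm 107.2 30.6
pics/t7.png [19 10 33] [329.5 157.6] gx,gy mm 49.6 -48.8
pics/t7.png [ 16  27 106] [323.7 177.4] gx,gy mm 1.2 0.1
pics/t7.png [12  7 19] [293.9 175.9] gx,gy mm 51.0 82.4
pics/t7.png [ 8 15 22] [307.4 188.1] gx,gy mm -4.6 63.5
pics/t7.png [12  7 20] [348.4 185.3] gx,gy mm -59.0 -57.3
pics/t10.png [11 10 74] [299.6 153.6] gx,gy mm 107.4 30.5
pics/t10.png [19 10 29] [329.3 157.8] gx,gy mm 49.4 -47.9
pics/t10.png [16 27 98] [321.5 178.6] gx,gy mm 1.2 8.2
pics/t10.png [12  7 17] [293.6 176.1] gx,gy mm 51.0 83.6
pics/t10.png [ 8 13 17] [307.3 188.1] gx,gy mm -4.5 63.8
pics/t10.png [14  8 23] [347.3 185.9] gx,gy mm -59.1 -53.3
pics/side0.png [ 8  4 27] [298.4 206.3] gx,gy mm 99.8 7.7
pics/side0.png [ 40  28 145] [281.4 229.1] gx,gy mm -3.2 -39.3
pics/s6.png [ 8  4 27] [298.4 206.3] gx,gy mm 99.8 7.7
pics/s6.png [ 30  17 113] [272.9 221. ] gx,gy mm 1.4 1.2
pic
[... 637 characters left out ...]
.png [ 5  8 22] [328.9 186.8] gx,gy mm -33.6 0.6
pics/t10.png [11  9 58] [299.7 153. ] gx,gy mm 109.2 29.3
pics/t10.png [ 5  8 22] [317.2 170.7] gx,gy mm 30.6 7.8
pics/t10.png [ 5  9 25] [323.1 181.3] gx,gy mm -9.0 8.1
pics/side0.png [ 7  4 22] [298.2 206.1] gx,gy mm 100.0 8.7
pics/side0.png [19 11 52] [280.  234.6] gx,gy mm -20.6 -53.7
pics/s6.png [ 8  4 24] [298.3 206.2] gx,gy mm 100.0 8.3
pics/s6.png [30 15 61] [273.8 221.5] gx,gy mm 1.7 -2.1
pics/s10.png [ 7  4 22] [298.2 206.1] gx,gy mm 100.0 8.7
pics/s10.png [22 11 42] [267.7 222.5] gx,gy mm -13.5 4.8
[[133, 142, 150], [193, 204, 212], [173, 186, 196], [112, 120, 128], [123, 125, 136], [117, 122, 130], [149, 153, 164], [179, 183, 196]]
```

The top mask puts the plate at gate y +8.1 mm. It was +0.2 when perched, and the third click is at +7, where the view's bias is about +1.5. So slide is about 70–71 mm and the plate is seated. Now the button.

```bash

python3 -m pendant '{"offset":[[17,-22,0],[34,-44,0],[50,-65,0],[50,-65,5],[50,-65,10]],"twist":[0,0,0,0,0],"grip":[0,0,0,0,0]}' >/dev/null
python3 -c "
from h import *
to(.572,.181,.1,27.5)"
```

```text
t 12.42 pos [0.572  0.1841 0.2042] off mm [ -2.4   1.  104.2] twist 0.006 j [ 0.12  0.25  1.58 -0.01  1.3  -0.36] F [ 0.2 -0.4  0.6] w 0.0001
gate xy 0.1965 0.3132
```

```bash

python3 -m pendant '{"offset":[[-2,1,30],[-2,1,60],[-2,1,90],[-2,1,108],[-2,1,108]],"twist":[0,0,0,0,0],"grip":[0,0,0,0,0]}' >/dev/null
python3 - <<'E'
from h import *
to(.572,.181,.078,27.5)
im=robot.get_image("side")[:,:,::-1]; cv2.imwrite(f"pics/s11.png",im)
cv2.imwrite(f"pics/s11z.png",cv2.resize(im[130:230,210:320],None,fx=6,fy=6,interpolation=cv2.INTER_CUBIC))
E
```

```text
t 12.83 pos [0.5691 0.1785 0.0908] off mm [ 3.7 -1.1 12.8] twist 0.004 j [ 0.11  0.38  1.66 -0.01  1.09 -0.37] F [-0.5 -0.2 -0.1] w 0.0002
gate xy 0.1914 0.3095
```

View pics/s11z.png

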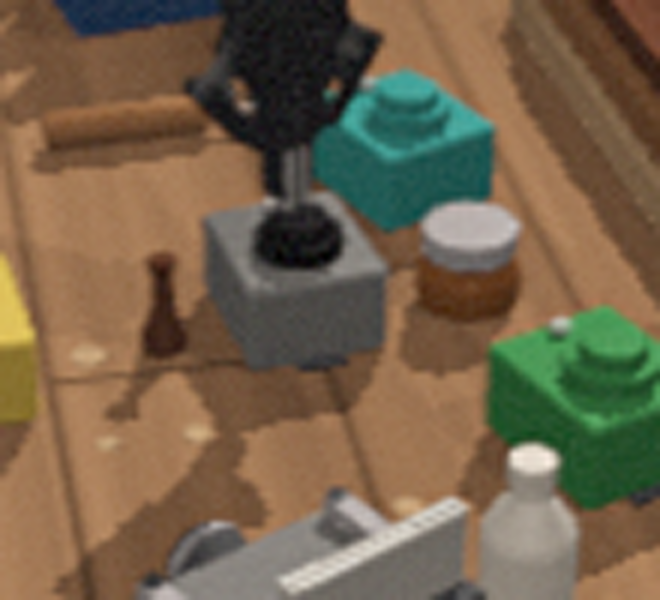

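The fingertips at (293,208) are centred above the black button at (298,230). Pressing.

```bash

python3 -m pendant '{"offset":[[3,-1,6],[3,-1,12],[3,-1,18],[3,-1,22],[3,-1,22]],"twist":[0,0,0,0,0],"grip":[0,0,0,0,0]}' >/dev/null; python3 st.py
python3 -m pendant '{"offset":[[0,0,2],[0,0,2],[0,0,2]],"twist":[0,0,0],"grip":[0,0,0]}' >/dev/null; python3 st.py
```

```text
t 13.3 gate x,y mm 197.1 309.3 z 0.072 F along +y -2.4 Fx 0.2 Fz 4.5
t 13.55 gate x,y mm 197.4 309.2 z 0.0711 F along +y -0.6 Fx -1.8 Fz 6.9
```

```bash

python3 -m pendant '{"offset":[[0,0,4],[0,0,5],[0,0,5],[0,0,5]],"twist":[0,0,0,0],"grip":[0,0,0,0]}' >/dev/null; python3 st.py
python3 -m pendant '{"offset":[[0,0,-10],[0,0,-40],[0,0,-80],[0,0,-110],[0,0,-110]],"twist":[0,0,0,0,0],"grip":[0,0,0,0,0]}' >/dev/null; python3 st.py
python3 -m pendant '{"offset":[[0,20,-20],[0,40,-40],[0,40,-40],[0,40,-40]],"twist":[0,0,0,0],"grip":[0,0,0,0]}' >/dev/null; python3 st.py
python3 - <<'E'
from h import *
for n in("top","side"):
    im=robot.get_image(n)[:,:,::-1]; cv2.imwrite(f"pics/{n}12.png",im)
E
```

```text
t 13.88 gate x,y mm 197.6 309.1 z 0.0706 F along +y 2.3 Fx -15.0 Fz 32.5
t 14.3 gate x,y mm 200.8 310.1 z 0.1885 F along +y -0.5 Fx 1.0 Fz 0.4
t 14.63 gate x,y mm 200.9 270.2 z 0.2306 F along +y -0.3 Fx 0.1 Fz 0.0
```

View pics/side12.png

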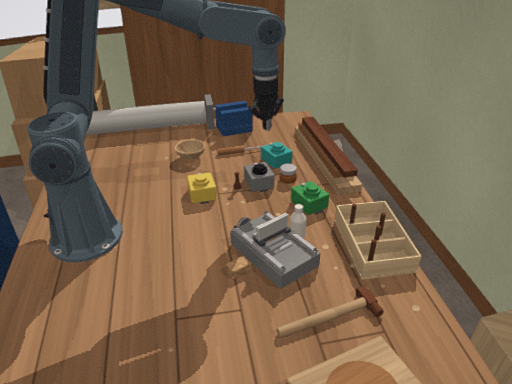

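View pics/top12.png

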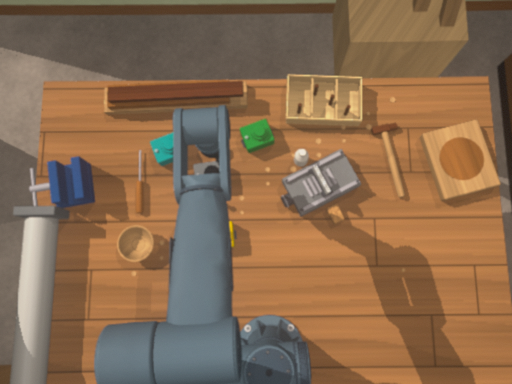

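```bash
python3 - <<'E'
from h import *
im=cv2.imread("pics/side12.png")
cv2.imwrite(f"pics/s12z.png",cv2.resize(im[150:275,225:325],None,fx=4.7,fy=4.7,interpolation=cv2.INTER_CUBIC))
t=cv2.imread("pics/top12.png").astype(int)[150:200,285:360];b,g,r=t[...,0],t[...,1],t[...,2]
m=((r>185)&(g>177)&(b>140)&(r-b>8)&(r-b<60)).astype(np.uint8)
n,l,s,c=cv2.connectedComponentsWithStats(m)
for a,q in zip(s[1:],c[1:]):
    if a[4]>60: print(a[4],q+[285,150],(onz("top",q+[285,150],.118)[:2]-G)@GY)
E
```

```text
74 [299.62162162 153.59459459] 0.030507196829433324
98 [321.51020408 178.56122449] 0.008179148384716348
```

View pics/s12z.png

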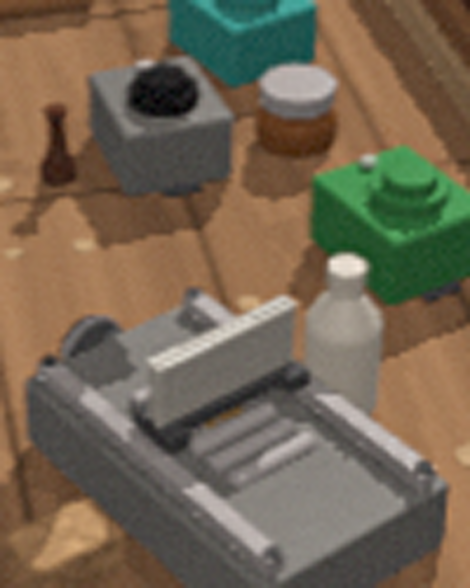

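The plate hasn't moved (+8.2 mm), the button is up, and the bystanders are in place; the cork block only looks different because it is in the arm's shadow. Handing in.

```bash
python3 -c "
from rig import robot
print(robot.finish_job())"
```

```text
the job is handed in; nothing more can be done
None
```

The plate is in the third click and the start button has been pressed and released. I handed the job in soon after 14.6 s; it reports no verdict.

**Plate:** I pushed it with shut fingers over three ridges, with a peak push of about 7 N.
- **Fault caught:** after my first pass over ridge 3 I thought it was seated. Both cameras then showed it about 8–9 mm short, most likely sitting on the third crest and held by friction. I went back before touching the button and nudged it on until it dropped into the hollow.
- **Position check:** in the last top view the plate is at gate y +8.2 mm. Correcting for the camera bias seen on the ridges, slide is about 70–71 mm. It read the same before and after the button press.

**Button:** I pressed it to its hard stop, at a fingertip height of 70.6 mm with about 32 N vertical force. It looks up again in the last side view.

**Last checks:**
- **Bystanders:** they looked unmoved in the last pictures wherever they were visible.
- **Robot:** the arm was clear of everything, with contact force near 0.
- **Camera disagreement:** the side camera read y positions several mm lower than the top camera throughout. I trusted the top view and the ridge positions.
- **Lamp:** the station lamp showed no visible change, and I did not rely on it.

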